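Release the pipe in the bench cutting vice

ROBOT

A 7-joint arm with a two-finger parallel gripper is mounted at the origin on the work surface. World frame = base frame: x ahead of the robot, y to its left, z up, the work surface at z = 0. Lengths are in mm, angles in rad, forces in N, time in s.
With the tool pointing down it reaches from about 425 to 950 mm from the base axis. Payload 4.7 kg.
Tool frame: the origin (TCP) lies at the very end of the fingers, on their centre line; the grasp point (between the pads) lies 19 mm behind it; z points along the fingers, y is the line along which they close (so a half turn about z gives the same grasp; the last joint's range is limited). The gripper opens to 85 mm and grips with 20 to 120 N. Pads are 22 mm wide; open, the fingers measure 114 mm over their backs; the gripper's body (76 mm by 85 mm) begins 54 mm behind the grasp point. The pads swing forward as they close: fully open they stand 13 mm farther back than shut.
Start: joints at [-1.237, 0.469, -0.049, 1.532, 0.024, 1.141, -0.082], TCP at [239.514, 631.095, 231.335] pointing down, gripper open.
Joint ranges: [-2.59, 2.59], [-0.33, 1.99], [-1.39, 1.29], [0.1, 2.45], [-1.04, 4.18], [0.21, 1.99], [-2.66, 2.66]. Speed limits (rad/s): [2.57, 2.57, 3.14, 3.14, 3.14, 3.14, 3.14].

INTERFACE

Orientations are given as a 3x3 rotation matrix whose columns are the frame's x, y, z axes.
In Python, from station import manip, cams gives the robot as it stands.
- The arm moves only by the shell command python3 -m handwheel 'ROWS' [FORCE]. ROWS is JSON, a list of rows, each a list of 3 entries, a list of its own where there are three numbers: the shift along the tool's x, y, z in cm, then the turn, a rotation vector about the tool's x, y, z in rad, then the opening, from 0 (shut) to 1 (fully open). A call has 1 to 10 rows; each row shifts and turns the commanded pose from where the row before left it, along the tool's axes as they then stand; what a row does not reach is not made up. A row lasts 1/8 s, in which the tool goes at most 62.5 mm and 10.7 degrees, less where a joint would pass 70% of its speed; a pose out of reach is approached as far as the arm can. A call is refused whole if a number of a shift passes 6.25 or a number of a turn 0.188, either way. A call with a gripper value outside its range is refused whole. The fingers move at their own pace and stop on an object; FORCE is the grip in N (left out, the last holds). Time passes only in rows, so rows that do not move let the fingers close. It gives the time, the measured TCP pose, the force, the opening and the grip force at its end, in the units of the state.
- manip.observe(): the state, without advancing time (a new reading comes with each control period).
- cams.grab_frame(name): name is "side" or "top"; returns a dict with "image" (384x512x3 uint8, red, green, blue), "vfov" (degrees; the focal length in pixels is half the picture's height over the tangent of half this angle, whatever the lens; pixels are square), "cx", "cy" (the principal point, pixels), "extrinsics" (4x4, takes a point from world to camera coordinates). Camera axes: x right, y down, z forward; pixel columns grow to the right and rows downward; lengths in mm; the calibration is good to about 2 mm. A picture is of the moment at which its call begins. There is no depth.
- manip.job_done(): hands the job in; it is judged then, once.
Trained networks look in the newest picture that a camera, given by its name, has taken for a name from the list of things; names that differ only in an ending like _2 or _b are one class to them, and where a whole thing is asked for, a point or a joint stands for the part that bears it (a point fixed in the world has none). Each returns a list of dicts, best first, with "conf" (0 to 1); they miss things now and then, are a little off and sometimes report something else, mostly with a low value. They report only what shows in the picture. A call takes as long as a camera call.
- cams.look_for(camera, thing): "bbox" ([left, top, right, bottom] as shares, 0 to 1, of the picture: columns of its width, rows of its height, round what is visible of it).
- cams.regions_of(camera, thing): "region" (384x512 bool, what is visible of it) and "bbox" ([left, top, right, bottom] as shares, 0 to 1, of the picture: columns of its width, rows of its height, round what is visible of it).
- cams.tip_of(camera, thing): "point" ([column, row] as shares, 0 to 1, of the picture: columns of its width, rows of its height: a listed point, or the origin of a listed thing).
The state is a dict: "t": time; "joint_positions": joint angles; "dq": joint speeds; "joint_efforts": joint torques, N m; "tcp_pos": TCP position; "eef_rot": TCP orientation; "ft_force": force on the tool from outside, world axes, zero at the start; "torque": the same for the moment, N m; "finger_gap": finger opening in mm; "grip_force": force on a finger pad.
Only numpy, scipy, OpenCV 4.12 (cv2) and the standard library are available. Lean on these libraries where they do the work, as an engineer would, in place of code of your own. Each camera call takes 0.05 s, during which the arm holds its last target. There are 200 camera calls.

TASK

The cut is done: open the pipe vice on the counter. Swing the red lever counter-clockwise (seen from above) until the cam's low, round side faces the yellow sliding jaw, and only then push the jaw forward, away from the pipe, all the way until it rests on the cam. Leave the lever there and the pipe lying in its saddles, and do not disturb the other things on the counter.

Things in the scene. Friction and masses are not known exactly. Their poses are not given: they have to be found in the camera images.
- vice: bench pipe-cutting vice fixed to the counter: blue base plate 230 (x) x 220 (y) x 12 thick, origin at the centre of its underside; x axis = 'forward' (pipe to cam), z up. In this frame (mm): fixed blue jaw x -104 to -80, y +-50, top z 60; pipe along y at x -60; closed sliding jaw's face at x -39.5; steel slide ways y +-60, x -37 to 43, top z 28; cam axis x 49, y 0
- jaw (a joint): travel of the yellow sliding jaw along the vice's +x, m: 0 = closed on the pipe, grows as it is pushed away from the pipe. Slides stiffly (about 4 N), stays where left. Only the cam stops it: at 0 with the high point facing it, at 0.020 with the low side. Plate 18 thick (x), 94 wide (y), top z 95; below z 51 a steel follower block 44 wide runs from its rear to the cam
- jaw_face (a point): on the face of the yellow jaw that looks at the pipe, mid-width, z 80: 15 below the jaw's top and 18 above the pipe's top, so the face stands free there above the pipe (free from z 64 to 95) to be pushed forward; moves with the jaw
- cam (a joint): angle of cam and red lever, rad, positive counter-clockwise from above: near 0 the high point (nose with small red dot) faces the jaw and locks it; from 1.23 to the stop at 1.85 the low, round side faces it. At angle q the lever points (q - 0.96) rad counter-clockwise from the vice's +x. Stiff (about 0.25 N m), stays where left
- cam_axis (a point): on the cam's vertical turning axis, at the lever's height, z 65. Cam plate: z 28 to 44, base radius 19, nose of radius 9 centred 30 from the axis
- lever_end (a point): point on the axis of the red lever, 110 from the cam axis and 10 from its rounded end, z 65; moves with the lever. The red grip is a level round bar 20 in diameter from 60 to 110 from the axis (z 55 to 75), with only the base plate (z 12) and the counter below it
- pipe: loose cream plastic pipe, 40 outer diameter, 320 long, lying along the vice's y between the jaws in two steel V saddles (y +-75, top z 36) of the vice; origin at its centre, z 42, y axis along it. A saw guide of four thin steel posts (top z 74) stands on the vice beside the pipe at y 91 to 106, x -102 to -86 and -34 to -18
- tee: loose white plastic pipe tee, 80 long (y), 42 in diameter, branch 40 long to +x, lying on the counter right of the vice; origin at its underside
- tin: loose red and yellow tin of solvent cement, 68 in diameter, 95 high, left of the vice; origin at its underside
- tape: loose yellow tape measure, 70 x 40 x 62, near right of the vice; origin at its underside
- coupling: loose cream pipe coupling standing on end, 54 in diameter, 50 high, left of the vice; origin at its underside

How it is judged (in metres and radians):
On the way, in this order (a step that is already met when the one before it is completed fails the run):
1. the cam is turned to its low side while the jaw is still closed (value of joint cam above 1.15 rad and value of joint jaw below 0.006 m), for 0.2 s.
2. the jaw is pushed forward onto the cam's low side (value of joint jaw above 0.017 m and value of joint cam above 1.15 rad), for 0.2 s.
At the end, for the whole second after the job is handed in: the cam stands at 1.15 rad or more (low side to the jaw), the jaw is 17 mm or more forward (within 3 mm of resting on the cam), both at rest; the pipe lies still in its saddles within 25 mm of where it was, and tee, tin, tape measure and coupling stand within 30 mm of where they were (all of step 2 and velocity of joint jaw below 0.005 m/s and velocity of joint cam below 0.05 rad/s and distance of pipe from where it was at the start of the episode below 0.025 m and linear speed of pipe below 0.02 m/s and distance of each of tee, tin, tape, coupling from where it was at the start of the episode below 0.03 m); the robot touches nothing.
It fails at once if the jaw is pushed forward (over 6 mm) before the cam is at its low side (value of joint jaw above 0.006 m and value of joint cam below 1.1 rad).
It fails at once if the pipe is lifted or carried out of its saddles (distance of pipe from where it was at the start of the episode above 0.035 m or height (world z) of pipe above 0.055 m).
It fails at once if a bystander is lifted or knocked over or away (distance of any of tee, tin, tape, coupling from where it was at the start of the episode above 0.035 m or angle between any of tin, coupling's own z axis and vertical above 0.5 rad).
It also fails if it takes over 50 s, if anything falls off the work surface, if the arm or the gripper's body presses on something with over 40 N, if the wrist force passes 120 N, or if a joint passes its speed limit or range.

## Working session

There is one attempt and no reset: what is moved stays moved. The work goes in short steps, Python scripts to look and compute and a shell command to move; the robot and the scene stay as the last step left them, time stands still between calls to the robot, and variables do not carry over. Pictures are saved under pics/ and viewed, at most 10 in all, crops included, and the job is handed in when it is done.

```bash
mkdir -p pics
cat > h.py <<'E'
import numpy as np, cv2
from station import manip, cams
def cam(n):
    f=cams.grab_frame(n); h=f["image"].shape[0]
    return f,(h/2/np.tan(np.radians(f["vfov"])/2))
def ray(f,fl,u,v):
    E=np.array(f["extrinsics"]);R=E[:3,:3];c=-R.T@E[:3,3]
    d=R.T@np.array([(u-f["cx"])/fl,(v-f["cy"])/fl,1]);return c,d
def at_z(f,fl,u,v,z):
    c,d=ray(f,fl,u,v);return c+d*(z-c[2])/d[2]
def tri(rs):
    A=0;b=0
    for c,d in rs:
        d=d/np.linalg.norm(d);P=np.eye(3)-np.outer(d,d);A=A+P;b=b+P@c
    return np.linalg.solve(A,b)
E
python3 - <<'E'
from h import *
np.set_printoptions(precision=1,suppress=True)
s=manip.observe();print(s["t"],s["tcp_pos"],np.round(s["eef_rot"],3),s["finger_gap"])
ims=[];R={}
for n in("top","side"):
    f,fl=cam(n);ims.append(f["image"])
    print(n,ray(f,fl,f["cx"],f["cy"]))
    for t in("vice","jaw_face","cam_axis","lever_end","pipe","tee","tin","tape","coupling"):
        r=cams.tip_of(n,t)
        if r:
            p=np.array(r[0]["point"])*[512,384];R.setdefault(t,[]).append(ray(f,fl,*p));print(n,t,p,round(r[0]["conf"],2))
        Z=dict(jaw_face=80,cam_axis=65,lever_end=65,pipe=42).get(t,0)
        if r: print("   atz",at_z(f,fl,*p,Z))
for t in R:
    if len(R[t])==2: print(t,tri(R[t]))
for n,i in zip("ab",ims): cv2.imwrite(f"pics/{n}.png",i[:,:,::-1])
E
```

```text
0.0 [239.3 630.5 230.2] [[-0.9  0.4 -0. ]
 [ 0.4  0.9 -0. ]
 [-0.  -0.  -1. ]] 85.19727150981693
top (array([409. ,  25. , 903.9]), array([ 0.1, -0. , -1. ]))
top vice [229.4 193.7] 0.82
   atz [519.4  87.5   0. ]
top jaw_face [223.3 205.3] 0.85
   atz [482.4  96.1  80. ]
top cam_axis [228.1 175.6] 0.6
   atz [555.3  86.1  65. ]
top lever_end [275.6 160.7] 0.87
   atz [591.2 -28.6  65. ]
top pipe [338.1 260.5] 0.73
   atz [ 350.6 -177.5   42. ]
top tee [324.5 192.8] 0.71
   atz [ 520.2 -158.     0. ]
top tin [165.8 140.4] 0.75
   atz [660.9 254.    0. ]
top tape [339.  259.9] 0.92
   atz [ 349.3 -189.6    0. ]
top coupling [119.4 192.1] 0.66
   atz [525.1 369.7   0. ]
side (array([ 300.6, -457.7,  734.4]), array([ 0.2,  0.6, -0.8]))
side vice [249.1 196.3] 0.65
   atz [517.   79.9   0. ]
side jaw_face [230.1 177.5] 0.67
   atz [472.4  91.6  80. ]
side cam_axis [266.5 175.7] 0.84
   atz [561.8  76.5  65. ]
side lever_end [297.9 203.4] 0.92
   atz [595.3 -29.1  65. ]
side tee [293.5 273.8] 0.68
   atz [ 527.2 -158.6    0. ]
side tin [275.5 143.5] 0.76
   atz [662.  234.3   0. ]
side tape [220.5 313.1] 0.77
   atz [ 349.5 -181.6    0. ]
side coupling [215.5 127. ] 0.82
   atz [521.7 367.7   0. ]
vice [520.6  88.3 -11.5]
jaw_face [478.9  97.7  71.8]
cam_axis [561.4  85.7  54.5]
lever_end [593.  -29.2  65.7]
tee [ 523.2 -158.7    1.9]
tin [671.8 260.  -26.9]
tape [ 349.4 -186.5   12.5]
coupling [524.2 371.2  -3.4]
```

Run:
```python
import cv2
a=cv2.imread("pics/a.png")[90:330,90:390];b=cv2.imread("pics/b.png")[90:330,130:380]
cv2.imwrite("pics/a2.png",cv2.resize(a,None,fx=2.5,fy=2.5));cv2.imwrite("pics/b2.png",cv2.resize(b,None,fx=2.5,fy=2.5))
```

```text
(no output)
```

View pics/a2.png

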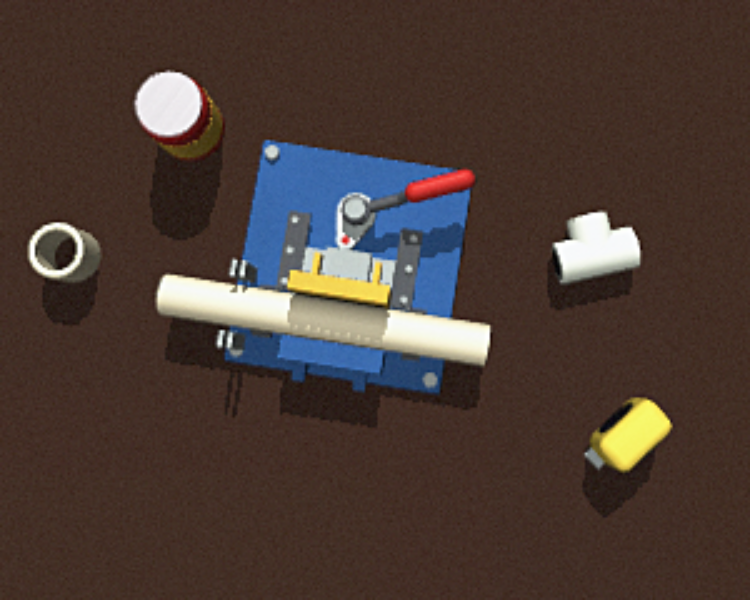

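View pics/b2.png

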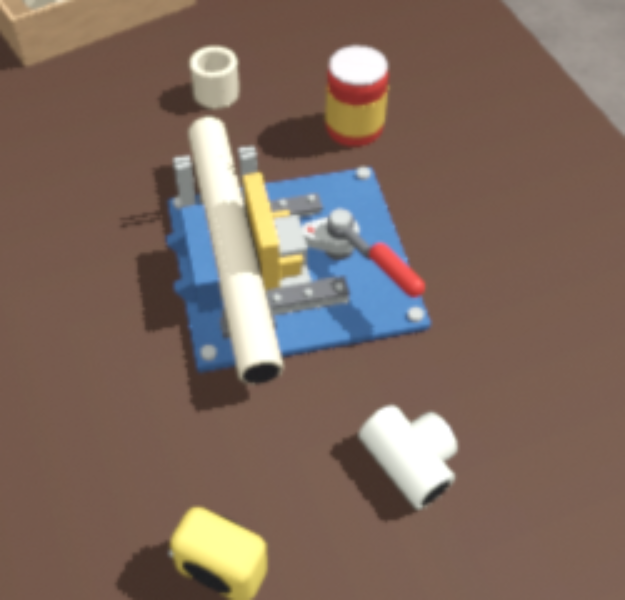

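Top crop: the lever points right to (475,180), the cam nose with its red dot faces the jaw at (345,240), and the pipe runs from (160,295) to (490,345). The side view agrees, and the detections match what shows. Next I fit the vice pose from its plate corners.

Run:
```python
from h import *
np.set_printoptions(precision=2,suppress=True)
f,fl=cam("top")
C=[at_z(f,fl,90+u/2.5,90+v/2.5,12)[:2] for u,v in((263,140),(475,172),(440,392),(226,358))]
M=np.array([[115,110],[115,-110],[-115,-110],[-115,110]],float)
C=np.array(C);o=C.mean(0);print(C,o)
H=M.T@(C-o);a=np.arctan2(H[0,1]-H[1,0],H[0,0]+H[1,1]);print("yaw",a)
R=np.array([[np.cos(a),-np.sin(a)],[np.sin(a),np.cos(a)]])
print("res",C-(o+M@R.T))
ax=o+R@[49,0];L=np.array([593,-29.2]);print("axis",ax,"face",o+R@[-39.5,0]);d=L-ax
print(np.linalg.norm(d),"phi",np.arctan2(d[1],d[0]),"q",np.arctan2(d[1],d[0])-a+.96)
# grip axis
r=cams.regions_of("top","lever_end");
m=r[0]["region"];im=f["image"].astype(int)
m=(im[...,0]>120)&(im[...,1]<70)&(im[...,2]<80);m[:,:250]=0;m[:140]=0;m[190:]=0
v,u=np.nonzero(m);P=np.array([at_z(f,fl,x,y,65)[:2] for x,y in zip(u,v)]);c=P.mean(0);w,V=np.linalg.eigh(np.cov(P.T));print("grip",len(P),c,V[:,1],((P-c)@V[:,1]).min(),((P-c)@V[:,1]).max())
s=manip.observe();print(np.array(s["eef_rot"]))
```

```text
[[642.35 174.98]
 [607.62 -43.39]
 [383.71  -5.1 ]
 [418.99 208.92]] [513.17  83.85]
yaw -0.1603071663178558
res [[-1.9   0.89]
 [-1.51 -0.3 ]
 [ 1.63  1.28]
 [ 1.79 -1.87]]
axis [561.54  76.03] face [474.17  90.16]
109.83269077980917 phi -1.2802651550809594 q -0.15995798876310374
grip 134 [583.45  -3.53] [-0.25  0.97] -34.631077304120964 32.93809249988765
[[-0.93  0.35 -0.  ]
 [ 0.35  0.93  0.  ]
 [ 0.    0.   -1.  ]]
```

```bash
python3 -m handwheel '[[[-2,-2,0],[0,0,0],0],[[-4,-3.9,0],[0,0,0],0],[[-4.2,-4,0],[0,0,0],0],[[-4.2,-4,0],[0,0,0],0],[[-4.2,-4,0],[0,0,0],0],[[-4.2,-4,0],[0,0,0],0],[[-4.2,-4,0],[0,0,0],0],[[-4.2,-4,0],[0,0,0],0],[[-4.2,-4,0],[0,0,0],0],[[-4.2,-4,0],[0,0,0],0]]'; python3 -m handwheel '[[[-4.2,-4,0],[0,0,0],0],[[-4.2,-4,0],[0,0,0],0],[[-4,-3.8,0],[0,0,0],0],[[0,0,0],[0,0,0.186],0],[[0,0,0],[0,0,0.186],0],[[0,0,0],[0,0,0.186],0],[[0,0,0],[0,0,0.186],0],[[0,0,0],[0,0,0.186],0],[[0,0,0],[0,0,0],0]]'
```

```text
t: 2.35
tcp_pos: [476.0, 134.6, 231.8]
eef_rot: [[-0.935, 0.355, 0.001], [0.355, 0.935, 0.001], [-0.001, 0.001, -1.0]]
ft_force: [1.4, 1.4, 0.2]
finger_gap: 0.5
grip_force: 0.0
t: 3.48
tcp_pos: [549.3, -17.9, 231.4]
eef_rot: [[-0.277, 0.961, 0.0], [0.961, 0.277, -0.0], [-0.0, 0.0, -1.0]]
ft_force: [0.1, 0.6, 0.3]
finger_gap: 0.1
grip_force: 0.0
```

```bash
python3 -m handwheel '[[[0,0,3],[0,0,0],0],[[0,0,4],[0,0,0],0],[[0,0,4],[0,0,0],0],[[0,0,3],[0,0,0],0],[[0,0,2],[0,0,0],0],[[0,0,1.5],[0,0,0],0],[[0,0,0.8],[0,0,0],0],[[0,0,0],[0,0,0],0]]'
python3 - <<'E'
from h import *
f,fl=cam("side");g,_=cam("top")
a=cv2.resize(f["image"][120:260,170:330],None,fx=2.5,fy=2.5);b=cv2.resize(g["image"][120:260,170:330],None,fx=2.5,fy=2.5)
cv2.imwrite("pics/c.png",np.hstack([a,b])[:,:,::-1])
E
```

```text
t: 4.47
tcp_pos: [549.3, -18.1, 48.2]
eef_rot: [[-0.275, 0.961, -0.0], [0.961, 0.275, 0.0], [0.0, -0.0, -1.0]]
ft_force: [-0.1, -0.0, 0.4]
finger_gap: 0.4
grip_force: 0.0
```

View pics/c.png

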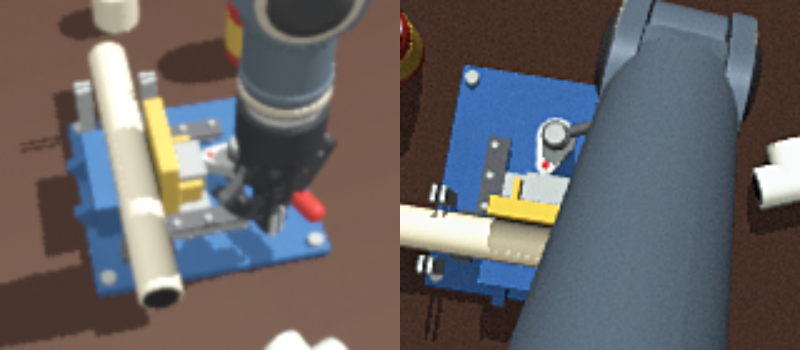

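The fingers stand just behind the red grip, clear of the way strip. Next I sweep on an arc about the cam axis.

```bash
python3 -m handwheel '[[[0,1.2,0],[0,0,0],0],[[-0.27,1.33,0],[0,0,-0.15],0],[[-0.27,1.33,0],[0,0,-0.15],0],[[-0.27,1.33,0],[0,0,-0.15],0],[[-0.27,1.33,0],[0,0,-0.15],0],[[-0.27,1.33,0],[0,0,-0.15],0],[[-0.27,1.33,0],[0,0,-0.15],0],[[-0.27,1.33,0],[0,0,-0.15],0],[[0,0,0],[0,0,0],0]]'
python3 - <<'E'
from h import *
p=manip.observe()["tcp_pos"];r=np.array(p[:2])-[561.5,76];print(np.linalg.norm(r),np.arctan2(r[1],r[0]))
for n in("top","side"):
    f,fl=cam(n)
    for x in cams.tip_of(n,"lever_end")[:1]:
        q=at_z(f,fl,*(np.array(x["point"])*[512,384]),65);d=q[:2]-[561.5,76];print(n,x["conf"],q,np.hypot(*d),"q",np.arctan2(d[1],d[0])+1.12)
E
```

```text
t: 5.7
tcp_pos: [640.7, 31.3, 48.7]
eef_rot: [[-0.97, 0.242, 0.002], [0.242, 0.97, 0.001], [-0.002, 0.001, -1.0]]
ft_force: [0.0, 0.5, -0.4]
finger_gap: 0.2
grip_force: 0.0
90.91381621087051 -0.513651820421794
side 0.82 [673.29250967  53.62321613  65.        ] 114.0100244457501 q 0.9224472003302713
```

```bash
python3 -m handwheel '[[[-0.27,1.33,0],[0,0,-0.15],0],[[-0.27,1.33,0],[0,0,-0.15],0],[[-0.27,1.33,0],[0,0,-0.15],0],[[-0.27,1.33,0],[0,0,-0.15],0],[[0,0,0],[0,0,0],0],[[0,-1.5,0],[0,0,0],0],[[0,-1.5,0],[0,0,0],0],[[0,0,-4],[0,0,0],0],[[0,0,-6],[0,0,0],0],[[0,0,-4],[0,0,0],0]]'
python3 - <<'E'
from h import *
for n in("top","side"):
    f,fl=cam(n)
    for x in cams.tip_of(n,"lever_end")[:1]:
        q=at_z(f,fl,*(np.array(x["point"])*[512,384]),65);d=q[:2]-[561.5,76];print(n,x["conf"],q,np.hypot(*d),"q",np.arctan2(d[1],d[0])+1.12)
    cv2.imwrite(f"pics/d{n}.png",cv2.resize(f["image"][90:290,150:350],None,fx=2,fy=2)[:,:,::-1])
cv2.imwrite("pics/d.png",np.hstack([cv2.imread("pics/dtop.png"),cv2.imread("pics/dside.png")]))
E
```

```text
t: 7.15
tcp_pos: [662.3, 53.2, 191.3]
eef_rot: [[-0.938, -0.347, 0.003], [-0.347, 0.938, 0.0], [-0.003, -0.001, -1.0]]
ft_force: [-0.0, -0.4, -0.3]
finger_gap: 0.1
grip_force: 0.0
side 0.92 [670.36269016 119.78111589  65.        ] 117.33657323033377 q 1.5023741460317974
```

View pics/d.png

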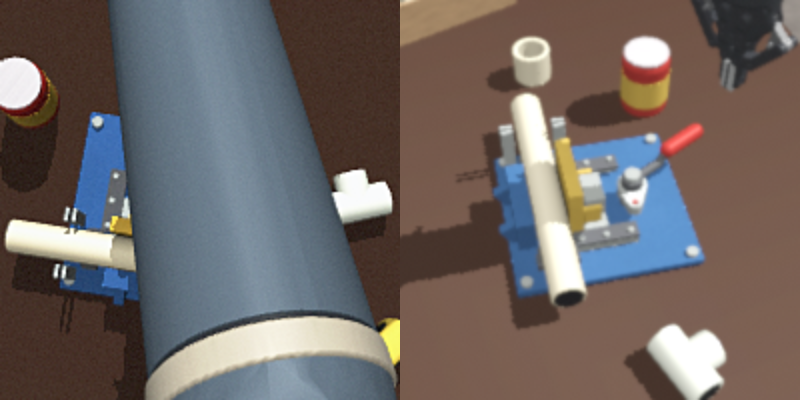

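Side view: the lever now points to (700,135), q is about 1.5, the nose is turned away from the jaw, and the jaw is still on the pipe. Next I move above the pipe behind the jaw's face.

```bash
python3 -m handwheel '[[[0,0,0],[0,0,0.17],0],[[0,0,0],[0,0,0.17],0],[[0,0,0],[0,0,0.17],0],[[3,0.6,0],[0,0,0],0],[[5,0,0],[0,0,0],0],[[5,0,0],[0,0,0],0],[[5,0,0],[0,0,0],0],[[3.6,0,0],[0,0,0],0],[[0,0,3],[0,0,0],0],[[0,0,0],[0,0,0],0]]'
python3 - <<'E'
from h import *
for n in("side",):
    f,fl=cam(n)
    for x in cams.tip_of(n,"jaw_face")[:1]: print(x["conf"],at_z(f,fl,*(np.array(x["point"])*[512,384]),80))
    cv2.imwrite("pics/e.png",cv2.resize(f["image"][110:260,170:330],None,fx=3.5,fy=3.5)[:,:,::-1])
E
```

```text
t: 8.6
tcp_pos: [446.2, 92.7, 155.8]
eef_rot: [[-0.988, 0.153, -0.007], [0.153, 0.988, -0.002], [0.006, -0.003, -1.0]]
ft_force: [-0.0, 0.3, -0.2]
finger_gap: 0.0
grip_force: 0.0
0.85 [473.34332773  89.15172379  80.        ]
```

View pics/e.png

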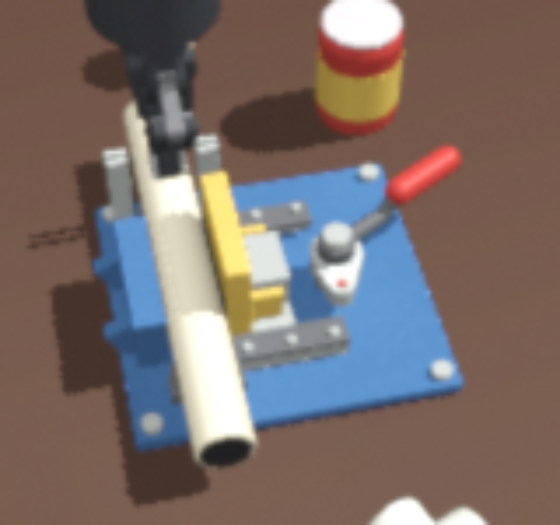

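The fingers are above the pipe behind the yellow jaw, and the face is at x ≈ 473–475. I descend and push in small steps.

```bash
python3 -m handwheel '[[[0,0,3],[0,0,0],0],[[0,0,3],[0,0,0],0],[[0,0,1.5],[0,0,0],0],[[0,0,0.7],[0,0,0],0],[[0,0,0],[0,0,0],0],[[-0.5,0,0],[0,0,0],0],[[-0.5,0,0],[0,0,0],0],[[-0.3,0,0],[0,0,0],0],[[0,0,0],[0,0,0],0]]'; python3 -m handwheel '[[[-0.4,0,0],[0,0,0],0],[[-0.4,0,0],[0,0,0],0],[[-0.4,0,0],[0,0,0],0]]'
```

```text
t: 9.82
tcp_pos: [462.0, 91.9, 76.4]
eef_rot: [[-0.988, 0.152, 0.0], [0.152, 0.988, 0.0], [-0.0, 0.0, -1.0]]
ft_force: [-0.0, -0.4, -0.2]
finger_gap: -0.3
grip_force: 0.0
t: 10.2
tcp_pos: [472.7, 89.9, 76.0]
eef_rot: [[-0.988, 0.152, -0.002], [0.152, 0.988, -0.0], [0.002, -0.001, -1.0]]
ft_force: [-4.3, -0.3, 1.3]
finger_gap: 0.3
grip_force: 2.3
```

Contact at about 4 N, so the jaw is sliding. I carry on until the force rises.

```bash
python3 -m handwheel '[[[-0.3,0,0],[0,0,0],0],[[-0.3,0,0],[0,0,0],0],[[-0.2,0,0],[0,0,0],0]]'; python3 -m handwheel '[[[-0.2,0,0],[0,0,0],0],[[-0.2,0,0],[0,0,0],0]]';python3 -m handwheel '[[[-0.15,0,0],[0,0,0],0],[[-0.1,0,0],[0,0,0],0]]'
```

```text
t: 10.58
tcp_pos: [481.2, 88.6, 76.0]
eef_rot: [[-0.988, 0.152, -0.001], [0.152, 0.988, -0.0], [0.001, -0.0, -1.0]]
ft_force: [-3.8, 0.0, 0.9]
finger_gap: 0.0
grip_force: 2.1
t: 10.82
tcp_pos: [482.8, 88.2, 76.0]
eef_rot: [[-0.988, 0.152, -0.006], [0.152, 0.988, -0.001], [0.006, -0.001, -1.0]]
ft_force: [-11.9, 1.6, 8.9]
finger_gap: 0.1
grip_force: 6.2
t: 11.08
tcp_pos: [482.9, 88.2, 75.9]
eef_rot: [[-0.988, 0.152, -0.011], [0.152, 0.988, -0.001], [0.01, -0.002, -1.0]]
ft_force: [-16.6, 0.4, 11.8]
finger_gap: 0.1
grip_force: 8.2
```

The force climbs with no motion, so the jaw rests on the cam. I back off, raise the arm and check.

```bash
python3 -m handwheel '[[[1,0,0],[0,0,0],0],[[0.8,0,0],[0,0,0],0],[[0,0,-3],[0,0,0],0],[[0,0,-5],[0,0,0],0],[[0,0,-5],[0,0,0],0],[[0,5,0],[0,0,0],0],[[0,6,0],[0,0,0],0],[[0,6,0],[0,0,0],0],[[0,6,0],[0,0,0],0],[[0,0,0],[0,0,0],0]]'
python3 - <<'E'
from h import *
I=[]
for n in("top","side"):
    f,fl=cam(n)
    for t,Z in(("jaw_face",80),("lever_end",65)):
        for x in cams.tip_of(n,t)[:1]: print(n,t,x["conf"],at_z(f,fl,*(np.array(x["point"])*[512,384]),Z))
    I.append(cv2.resize(f["image"][90:290,150:350],None,fx=2,fy=2)[:,:,::-1])
cv2.imwrite("pics/f.png",np.hstack(I))
E
```

```text
t: 12.32
tcp_pos: [504.6, 324.4, 206.3]
eef_rot: [[-0.99, 0.144, 0.002], [0.144, 0.99, 0.004], [-0.001, 0.005, -1.0]]
ft_force: [-0.6, -0.4, -0.6]
finger_gap: -0.1
grip_force: 0.0
top jaw_face 0.71 [493.79359312  87.15618333  80.        ]
top lever_end 0.88 [657.68002998 117.32305433  65.        ]
side jaw_face 0.74 [498.31349548  83.33090474  80.        ]
side lever_end 0.81 [668.6746265  112.27421959  65.        ]
```

View pics/f.png

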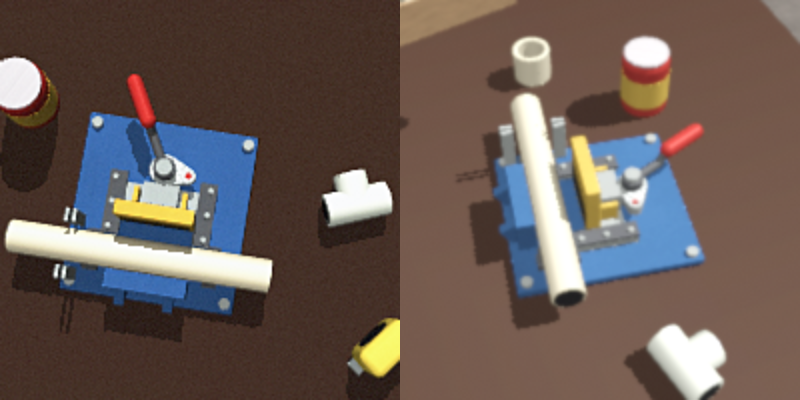

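The jaw has moved clear of the pipe and rests on the round side of the cam. The lever is at q ≈ 1.5, and the pipe and the other things are in place.

```bash
python3 -c "
from station import manip
print(manip.job_done())"
```

```text
the job is handed in; nothing more can be done
None
```

I handed the job in with the vice open: the lever is at about 1.5 rad, the jaw is about 20 mm forward against the cam, and the last pictures show the pipe in its saddles and the other items where they were; the hand-in returned no verdict.

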